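# Zero the preload dial and hold a spread retaining ring at the axle groove

## Robot

A 7-joint arm with a two-finger parallel gripper is mounted at the origin on the work surface. World frame = base frame: x ahead of the robot, y to its left, z up, the work surface at z = 0. Lengths are in m, angles in rad, forces in N, time in s.
With the tool pointing down it reaches from about 0.425 to 0.875 m from the base axis. Payload 9.9 kg.
Tool frame: the origin (TCP) lies midway between the tips of the shut fingers; the grasp point (between the pads) lies robot.pinch_z behind it (robot.pinch_z is the distance from the TCP to the grasp point, in m); y points along the fingers, z is the direction in which the jaws open and shut, and the axes are right-handed (so a half turn about y gives the same grasp; the last joint's range is limited). The gripper opens to 85 mm and grips with 20 to 120 N. Pads are 22 mm wide; open, the fingers measure 114 mm over their backs; the gripper's body (76 mm by 85 mm) begins 54 mm behind the grasp point. The pads swing forward as they close: fully open they stand 13 mm farther back than shut.
Start: joints at [-1.203, 0.576, 0.025, 1.437, -0.015, 1.129, -0.057], TCP at [0.295, 0.607, 0.231] pointing down, gripper open.
Joint ranges: [-2.76, 2.76], [-0.34, 2.15], [-1.52, 1.57], [0.19, 2.46], [-1.09, 4.23], [0.17, 1.99], [-2.82, 2.82]. Speed limits (rad/s): [2.22, 2.22, 3.01, 3.01, 3.14, 3.14, 3.14].

## Interface

Orientations are given as a rotation vector (axis times angle).
In Python, from cell import robot gives the robot as it stands.
- The arm moves only by the tool arm_command, never from a script. Its argument "rows" is a list of rows, each a list of 3 entries, a list of its own where there are three numbers: the turn, a rotation vector about the tool's x, y, z in degrees, then the shift along the tool's x, y, z in m, then the closure, from 0 (fully open) to 1 (shut). In form: [[[wx, wy, wz], [dx, dy, dz], grip], ...]. A call has 1 to 10 rows; each row shifts and turns the pose as measured when the row begins, along the tool's axes as they then stand; what a row does not reach is not made up. A row lasts 1/8 s, in which the tool goes at most 62.5 mm and 10.7 degrees, less where a joint would pass 70% of its speed; a pose out of reach is approached as far as the arm can. A call with a gripper value outside its range is refused whole. The fingers move at their own pace and stop on an object; "grip_force" is the grip in N (left out, the last holds). Time passes only in rows, so rows that do not move let the fingers close. It gives the time, the measured TCP pose, the force and the opening at its end, in the units of the state.
- robot.state(): the state, without advancing time (a new reading comes with each control period).
- robot.snapshot(name): name is "scene" or "top" or "wrist"; returns the picture (480x640x3 uint8, red, green, blue); there is no depth.
- robot.get_calibration(name): a dict with "intrinsics" (3x3 intrinsics, pixels), "R" (3x3) and "t" (3): a world point X has camera coordinates R X + t. Camera axes: x right, y down, z forward; pixel columns grow to the right and rows downward; lengths in m; the calibration is good to about 2 mm. The wrist camera is an equidistant fisheye: a pixel r from the principal point sees the ray r / f radians off the axis. A picture is of the moment at which its call begins: read the wrist's pose just before it. get_calibration takes no time and is no camera call; for the wrist camera it gives the pose at the moment of the call.
- robot.hand_in(): hands the job in, once; it reports no verdict.
The state is a dict: "time_s": time; "joint_pos": joint angles; "qvel": joint speeds; "tau": joint torques, N m; "position": TCP position; "tcp_rot": TCP orientation; "force": force on the tool from outside, world axes, zero at the start; "wrist_torque": the same for the moment, N m; "gripper_width": opening from 0.0 (shut) to 1.0 (fully open).
Only numpy, scipy, OpenCV 4.12 (cv2) and the standard library are available. Lean on these libraries where they do the work, as an engineer would, in place of code of your own. Each camera call takes 0.05 s, during which the arm holds its last target. There are 200 camera calls.

## Task

On the aluminium drive unit, first turn the preload knob back until its pointer reads zero (the long tick); this lowers the brass collar clear of the groove in the axle stub. Then take the ring pliers, which stand upright with the retaining ring on their tips, by their two handles, squeeze them fully so that the ring opens, and slide the level ring down over the top of the stub, without forcing it, to the height of the groove. Finish while still holding the pliers squeezed there, the ring spread around the groove and hanging clear of stub and collar, and leave the other things on the bench where they are.

Things in the scene. Friction and masses are not known exactly. Their poses are not given: they have to be found in the camera images.
- preload_knob (a joint): knob angle, rad: 0 = pointer at the long zero tick (along the drive unit's -x); positive = clockwise seen from above. Starts at 0.6 to 1.2, turns from -0.5 to 1.5 against light friction (0.04 N m), stays where left. The brass collar round the stub rises 20 mm per rad; at 0 the collar's top is 11 mm below the groove's centre, clear of it
- knob_grip (a point): on the knob's vertical axis, at grip height in the middle of its finger bar: black, upright, 40 mm long, 12 mm thick, from 14 mm below to 12 mm above this point, on a 42 mm disc, a pointer (white line, black nose) on one half. Turns with the knob: x along the bar, -x is where the pointer points, z up. It is 135 mm from the stub's axis, towards the drive unit's +y
- groove (a point): centre of the groove, on the vertical axis of the steel axle stub, z up. Stub 27 mm in diameter, groove 24 mm in diameter and 8 mm high; the stub's top is 24 mm above this point (its last 6 mm taper to 18 mm), the housing's top 20 mm below. Brass collar round the stub's foot: 38 mm in diameter
- drive_unit: aluminium gear housing 120 x 230 x 36 mm (x, y, z) fixed to the bench, carrying the stub 65 mm to its -y and the dial with the knob 70 mm to its +y; origin at the centre of its underside
- pliers_grip (a point): grip point of the upright pliers (z up), midway between the handles: black bars 14 mm wide (x), 10 mm thick, side by side along y, from 40 mm below to 20 mm above it. Outer faces relaxed 54 mm apart here, 62 at the top; 27 (and vertical) squeezed to the stop; each springs back with 3 to 8 N. Cross bar 72 mm long (y), 10 x 10 mm, 60 mm below, sits in the stand's notches: lift straight up
- ring_center (a point): centre of the retaining ring on the pliers' tips, 24 mm to +x and 105 mm below point pliers_grip in the pliers' own axes (same axes), also held. Dark steel, level, 3 mm thick, gap and two ears to -x, fast on the tips. Relaxed it is about 24 mm inside, too narrow for the stub; fully spread 34 mm inside (3.5 mm clear of the stub all round), 41 mm outside
- jaw_left (a joint): angle of the pliers' jaws in rad: 0 = relaxed, 0.225 = fully squeezed on the stop, ring fully spread
- pliers: the ring pliers with the ring, about 0.22 kg, 128 mm tall; origin midway between the pivots, 60 mm below pliers_grip, 70 mm above the bench while in the stand; axes as pliers_grip
- stand: fixed stand of the pliers: a base plate 100 x 110 mm with two wooden posts 77 mm high, 46 mm apart inside, along its y axis; origin on the bench below the pivots
- spray_can: blue spray can, 52 mm across, 150 mm tall, beyond the drive unit; not part of the job; origin at its underside
- flux_jar: amber jar, 48 mm across, 55 mm tall; not part of the job; origin at its underside
- capacitor: aluminium capacitor can, 28 mm across, 45 mm tall, standing between the drive unit and the pliers stand; not part of the job; origin at its underside
- screwdriver: screwdriver 180 mm long lying to the right of the drive unit; not part of the job; origin at its underside
- parts_pot: white plastic pot, 76 mm across, 60 mm tall; not part of the job; origin at its underside
- solder_reel: metal reel lying flat, 60 mm across, 30 mm tall; not part of the job; origin at its underside
- fuse_box: small carton 70 x 45 x 22 mm; not part of the job; origin at its underside
Not all that is in view belongs to the job. What is shaped like the pliers but green or red is not meant. Leave any green or pink look-alike of the stand alone.

How it is judged:
By the outcome, as a careful person would: the job done as asked, in the order asked, and still so for the second after the job is handed in, while the arm keeps its last pose, push and grip.
It also fails if it takes over 54 s, if anything falls off the work surface, if the arm or the gripper's body presses on something with over 40 N, if the wrist force passes 120 N, or if a joint passes its speed limit or range.

## Working session

There is one attempt and no reset: what is moved stays moved. The work goes in short steps, Python scripts to look and compute and a tool call to move; the robot and the scene stay as the last step left them, time stands still between calls to the robot, and variables do not carry over. Pictures are saved under pics/ and viewed, about 8 in all and at most 12, crops included, and the job is handed in when it is done.

Besides the shell and the picture viewer there is one more tool, called after "Call:" by a JSON object that holds its "fn" and its "kwargs". arm_command: Moves the arm, as the interface text tells. Its arguments: {"type":"object","properties":{"rows":{"type":"array","items":{"type":"array"}},"grip_force":{"type":"number"}},"required":["rows"]}

```bash
mkdir -p pics
cat > h.py <<'E'
import numpy as np, cv2
from cell import robot
from scipy.spatial.transform import Rotation as Ro
def snap(n,f):
    c=robot.get_calibration(n); im=robot.snapshot(n); cv2.imwrite(f,im[:,:,::-1]); return im,c
def ray(c,u,v,fish=False):
    K=np.array(c["intrinsics"]);R=np.array(c["R"]);t=np.array(c["t"])
    x=(u-K[0,2])/K[0,0];y=(v-K[1,2])/K[1,1]
    if fish:
        r=np.hypot(x,y);d=np.array([x/r*np.sin(r),y/r*np.sin(r),np.cos(r)]) if r>1e-9 else np.array([0,0,1.])
    else: d=np.array([x,y,1.])
    return -R.T@t, R.T@d
def onz(c,u,v,z,fish=False):
    o,d=ray(c,u,v,fish); return o+d*(z-o[2])/d[2]
def proj(c,X,fish=False):
    K=np.array(c["intrinsics"]);p=np.array(c["R"])@X+np.array(c["t"])
    if fish:
        r=np.hypot(p[0],p[1]);th=np.arctan2(r,p[2]);q=p[:2]/r*th
    else:q=p[:2]/p[2]
    return q[0]*K[0,0]+K[0,2],q[1]*K[1,1]+K[1,2]
E
python3 - <<'E'
from h import *
for n in("top","scene"):
    im,c=snap(n,f"pics/{n}1.png"); print(n,{k:np.round(v,3).tolist() for k,v in c.items()})
s=robot.state();print(s["position"],s["tcp_rot"],s["force"],s["time_s"],robot.pinch_z)
E
```

```text
top {'intrinsics': [[531.632, 0.0, 325.586], [0.0, 531.632, 247.216], [0.0, 0.0, 1.0]], 'R': [[0.012, -1.0, 0.015], [-0.996, -0.013, -0.091], [0.091, -0.014, -0.996]], 't': [0.075, 0.492, 1.4]}
scene {'intrinsics': [[555.338, 0.0, 313.39], [0.0, 555.338, 239.561], [0.0, 0.0, 1.0]], 'R': [[0.367, 0.93, 0.017], [0.545, -0.2, -0.814], [-0.754, 0.308, -0.58]], 't': [-0.269, -0.149, 1.625]}
[0.29453878 0.60690714 0.23054213] [-1.54305654  0.3545292  -0.35415823] [-0.94451717 -0.58276433  0.03730829] 0.1 0.0187
```

View pics/top1.png

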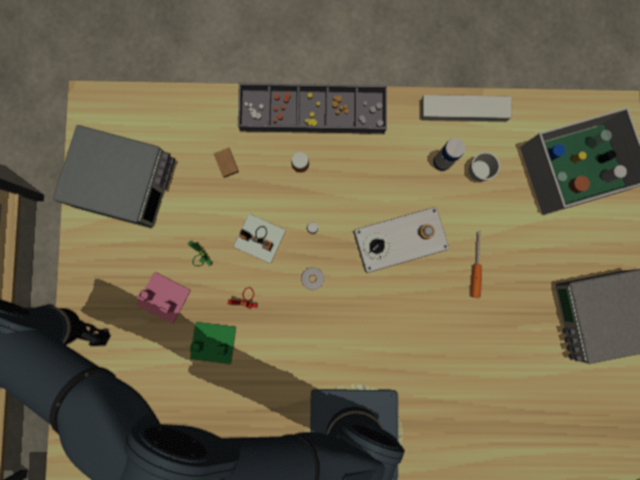

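View pics/scene1.png

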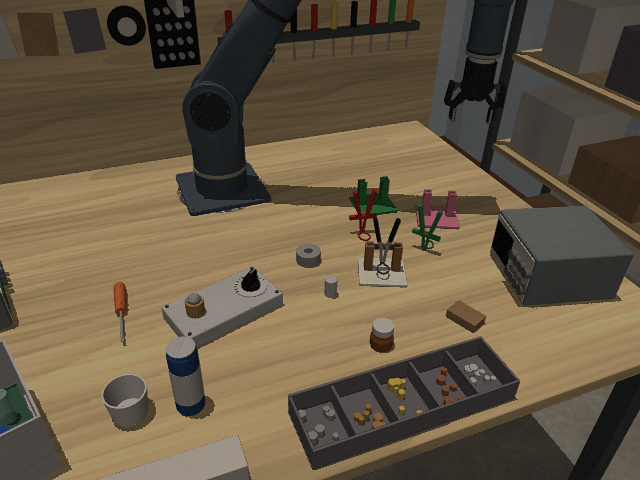

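The top view shows the drive unit at (401,239), with the knob at (377,246) and the stub at (427,232). Three things could be taken for the pliers: the black-handled ones on the white stand (258,238), a green pair (201,252) and a red pair (243,301). The green (214,343) and pink (164,296) stands are decoys. I choose the black-handled pliers on the white stand and check them in a close crop.

Run:
```python
from h import *
a=cv2.imread("pics/top1.png");b=cv2.imread("pics/scene1.png")
A=cv2.resize(a[200:280,225:455],(782,272),interpolation=cv2.INTER_CUBIC)
B1=cv2.resize(b[255:350,155:290],(398,280),interpolation=cv2.INTER_CUBIC)
B2=cv2.resize(b[205:300,345:475],(384,280),interpolation=cv2.INTER_CUBIC)
cv2.imwrite("pics/crop1.png",np.vstack([A,np.hstack([B1,B2])]))
```

```text
(no output)
```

View pics/crop1.png

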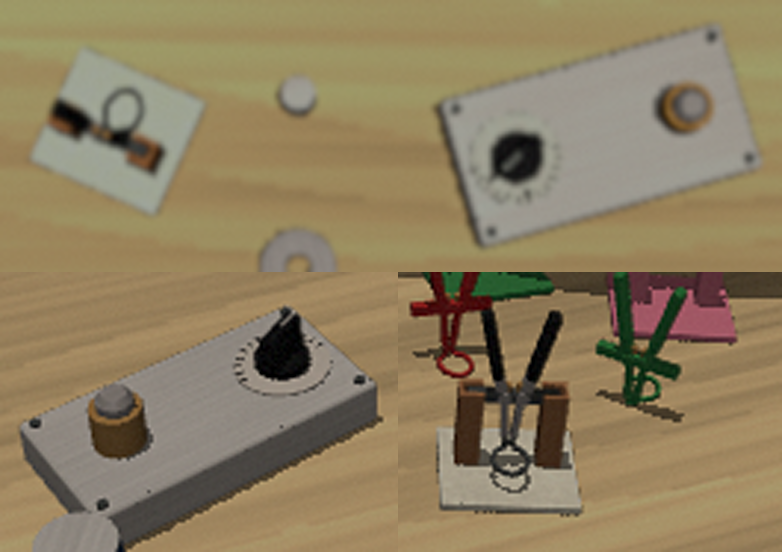

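Run:
```python
from h import *
c=robot.get_calibration("top");cs=robot.get_calibration("scene")
P=lambda u,v:(u/3.4+225,v/3.4+200)
def q(pts,z):
    return np.array([onz(c,*P(*p),z)[:2] for p in pts])
S=q([(85,48),(205,102),(155,214),(32,160)],0.005);D=q([(443,102),(717,24),(758,160),(482,245)],0.036)
for n,Q in(("stand",S),("unit",D)):
    m=Q.mean(0); print(n,m.round(4),[np.linalg.norm(Q[i]-Q[i-1]).round(4) for i in range(4)])
    for i in range(4):
        e=Q[i]-Q[i-1];print(np.degrees(np.arctan2(e[1],e[0])).round(1),end=' ')
    print()
m=D.mean(0)
e=((D[0]-D[1])+(D[3]-D[2]));e/=np.linalg.norm(e);ex=np.array([e[1],-e[0]])
print("yaw",np.degrees(np.arctan2(ex[1],ex[0])),"stub",m-.065*e,"knob",m+.07*e)
print("stub top seen",onz(c,*P(691,103),.08),"knob disc",onz(c,*P(516,158),.06))
# knob height by scene: vertical line at knob
k=np.append(m+.07*e,0)
for z in(.05,.06,.07,.08): print(z,np.round(proj(cs,k+[0,0,z]),1),np.round(proj(c,k+[0,0,z]),1))
m2=np.append(S.mean(0),0)
for z in (.07,.13,.15): print('pl',z,np.round(proj(cs,m2+[0,0,z]),1))
```

```text
stand [0.5142 0.2582] [np.float64(0.0987), np.float64(0.1054), np.float64(0.0976), np.float64(0.1069)]
-23.7 -113.6 157.2 67.1 
unit [ 0.5148 -0.1206] [np.float64(0.1157), np.float64(0.2249), np.float64(0.1115), np.float64(0.2265)]
15.6 -73.2 -163.6 107.8 
yaw 17.275029297319502 stub [ 0.53414012 -0.1826946 ] knob [ 0.49405069 -0.0537844 ]
stub top seen [ 0.53340243 -0.18262011  0.08      ] knob disc [ 0.49157097 -0.05198527  0.06      ]
0.05 [250.5 280.9] [377.  245.9]
0.06 [250.2 277.3] [377.5 245.5]
0.07 [250.  273.7] [377.9 245.2]
0.08 [249.8 270.1] [378.3 244.8]
pl 0.07 [383.5 249.2]
pl 0.13 [385.9 227.6]
pl 0.15 [386.7 220.1]
```

```bash
cat >> h.py <<'E'
def pose():
    s=robot.state();return np.array(s["position"]),Ro.from_rotvec(s["tcp_rot"]).as_matrix(),s
def target_R(zyaw):  # tool y down, tool z at yaw (deg)
    a=np.radians(zyaw);z=np.array([np.cos(a),np.sin(a),0]);y=np.array([0,0,-1.]);return np.c_[np.cross(y,z),y,z]
def plan(p,zyaw,step=.05,maxang=10,flip=True):
    p0,R0,s=pose();best=None
    for f in ((0,180) if flip else (0,)):
        rv=Ro.from_matrix(R0.T@target_R(zyaw+f)).as_rotvec(degrees=True)
        if best is None or np.linalg.norm(rv)<np.linalg.norm(best): best=rv
    d=np.array(p)-p0;n=int(max(np.ceil(np.linalg.norm(d)/step),np.ceil(np.linalg.norm(best)/maxang),1))
    print("total turn",best.round(1),"dworld",d.round(4),"n",n,"q7",s["joint_pos"][6],"t",s["time_s"])
    for i in range(n):
        Ri=R0@Ro.from_rotvec(best*i/n,degrees=True).as_matrix()
        print([(best/n).round(1).tolist(),(Ri.T@d/n).round(4).tolist()])
E
python3 - <<'E'
from h import *
p,R,s=pose();print(R.round(3),s["joint_pos"],s["gripper_width"]);c=robot.get_calibration("wrist");C=np.array(c["R"]);print(c["intrinsics"],(R.T@C.T).round(2),R.T@(-C.T@c["t"]-p))
plan([.494,-.054,.20],45)
plan([.494,-.054,.20],225)
E
```

```text
[[ 0.9   -0.001  0.437]
 [-0.437 -0.001  0.9  ]
 [ 0.    -1.    -0.001]] [-1.20278312  0.57643432  0.02487321  1.43781425 -0.01499275  1.12899095
 -0.05647203] 0.9976890044574673
[[371.64829954   0.         320.30733647]
 [  0.         371.64829954 245.00591219]
 [  0.           0.           1.        ]] [[ 0.    0.96  0.28]
 [ 0.   -0.28  0.96]
 [ 1.   -0.   -0.  ]] [-0.07354048 -0.14286909  0.00101834]
total turn [ 0.1 19.1  0. ] dworld [ 0.1995 -0.6609 -0.0305] n 14 q7 -0.05647203002175731 t 0.1
[[0.0, 1.4, 0.0], [0.0334, 0.0022, -0.0362]]
[[0.0, 1.4, 0.0], [0.0343, 0.0022, -0.0354]]
[[0.0, 1.4, 0.0], [0.0351, 0.0022, -0.0346]]
[[0.0, 1.4, 0.0], [0.0359, 0.0022, -0.0338]]
[[0.0, 1.4, 0.0], [0.0367, 0.0022, -0.0329]]
[[0.0, 1.4, 0.0], [0.0375, 0.0022, -0.032]]
[[0.0, 1.4, 0.0], [0.0383, 0.0022, -0.0311]]
[[0.0, 1.4, 0.0], [0.039, 0.0022, -0.0302]]
[[0.0, 1.4, 0.0], [0.0397, 0.0022, -0.0293]]
[[0.0, 1.4, 0.0], [0.0404, 0.0022, -0.0283]]
[[0.0, 1.4, 0.0], [0.041, 0.0022, -0.0273]]
[[0.0, 1.4, 0.0], [0.0417, 0.0022, -0.0264]]
[[0.0, 1.4, 0.0], [0.0423, 0.0022, -0.0253]]
[[0.0, 1.4, 0.0], [0.0429, 0.0022, -0.0243]]
total turn [ 0.1 19.1  0. ] dworld [ 0.1995 -0.6609 -0.0305] n 14 q7 -0.05647203002175731 t 0.1
[[0.0, 1.4, 0.0], [0.0334, 0.0022, -0.0362]]
[[0.0, 1.4, 0.0], [0.0343, 0.0022, -0.0354]]
[[0.0, 1.4, 0.0], [0.0351, 0.0022, -0.0346]]
[[0.0, 1.4, 0.0], [0.0359, 0.0022, -0.0338]]
[[0.0, 1.4, 0.0], [0.0367, 0.0022, -0.0329]]
[[0.0, 1.4, 0.0], [0.0375, 0.0022, -0.032]]
[[0.0, 1.4, 0.0], [0.0383, 0.0022, -0.0311]]
[[0.0, 1.4, 0.0], [0.039, 0.0022, -0.0302]]
[[0.0, 1.4, 0.0], [0.0397, 0.0022, -0.0293]]
[[0.0, 1.4, 0.0], [0.0404, 0.0022, -0.0283]]
[[0.0, 1.4, 0.0], [0.041, 0.0022, -0.0273]]
[[0.0, 1.4, 0.0], [0.0417, 0.0022, -0.0264]]
[[0.0, 1.4, 0.0], [0.0423, 0.0022, -0.0253]]
[[0.0, 1.4, 0.0], [0.0429, 0.0022, -0.0243]]
```

Call:
{"fn": "arm_command", "kwargs": {"rows": [[[0, 1.5, 0], [0.034, 0, -0.036], 0], [[0, 1.5, 0], [0.034, 0, -0.036], 0], [[0, 1.5, 0], [0.035, 0, -0.035], 0], [[0, 1.5, 0], [0.036, 0, -0.034], 0], [[0, 1.5, 0], [0.037, 0, -0.033], 0], [[0, 1.5, 0], [0.038, 0, -0.032], 0], [[0, 1.5, 0], [0.039, 0, -0.031], 0], [[0, 1.5, 0], [0.039, 0, -0.03], 0], [[0, 1.5, 0], [0.04, 0, -0.029], 0], [[0, 1.5, 0], [0.04, 0, -0.028], 0]]}}

```text
time_s: 1.35
position: [0.4333, 0.1198, 0.228]
tcp_rot: [-1.502, 0.562, -0.558]
force: [0.5, -0.1, -0.2]
gripper_width: 1.001
```

Run:
```python
from h import *
snap("wrist","pics/w0.png")
plan([.494,-.054,.20],45)
```

```text
total turn [0.4 3.5 0.2] dworld [ 0.0594 -0.1669 -0.0281] n 4 q7 0.5589296554715553 t 1.4
[[0.1, 0.9, 0.0], [0.0387, 0.0073, -0.0214]]
[[0.1, 0.9, 0.0], [0.0391, 0.0072, -0.0208]]
[[0.1, 0.9, 0.0], [0.0394, 0.0072, -0.0202]]
[[0.1, 0.9, 0.0], [0.0397, 0.0071, -0.0196]]
```

Call:
{"fn": "arm_command", "kwargs": {"rows": [[[0.1, 1, 0], [0.039, 0.007, -0.021], 0], [[0.1, 1, 0], [0.039, 0.007, -0.021], 0], [[0.1, 1, 0], [0.04, 0.007, -0.02], 0], [[0.1, 1, 0], [0.04, 0.007, -0.02], 0], [[0, 0, 0], [0, 0, 0], 0]]}}

```text
time_s: 2.02
position: [0.4957, -0.061, 0.1995]
tcp_rot: [-1.481, 0.621, -0.625]
force: [0.4, 0.9, 0.2]
gripper_width: 1.002
```

Run:
```python
from h import *
import pickle
im,c=snap("wrist","pics/w1.png");pickle.dump(c,open("w1.pkl","wb"))
b=cv2.imread("pics/w1.png");d0=cv2.imread("pics/w0.png")
cv2.imwrite("pics/w01.png",np.hstack([cv2.resize(d0,(400,300)),cv2.resize(b,(400,300))]))
for X in([.494,-.054,.06],[.534,-.183,.08]): print(np.round(proj(c,np.array(X),True),1))
```

```text
[324.9 224.7]
[253.2 366.9]
```

View pics/w1.png

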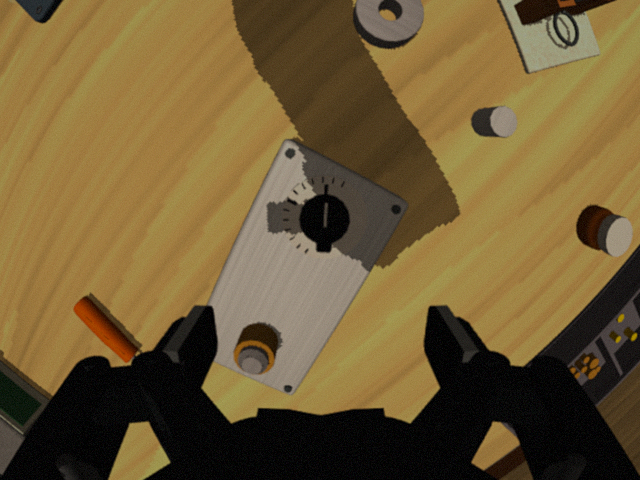

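The wrist view shows the knob at (325,217) with its bar vertical in the image and a white line running up from its centre, the stub with its collar at (255,352), and the fingers at (180,340) and (450,340). I zoom in on the knob and stub.

Run:
```python
from h import *
b=cv2.imread("pics/w1.png")
A=cv2.resize(b[165:265,265:385],(480,400),interpolation=cv2.INTER_CUBIC)
B=cv2.resize(b[310:390,215:295],(320,320),interpolation=cv2.INTER_CUBIC)
o=np.zeros((400,800,3),np.uint8);o[:,:480]=A;o[:320,480:]=B;cv2.imwrite("pics/crop2.png",o)
```

```text
(no output)
```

View pics/crop2.png

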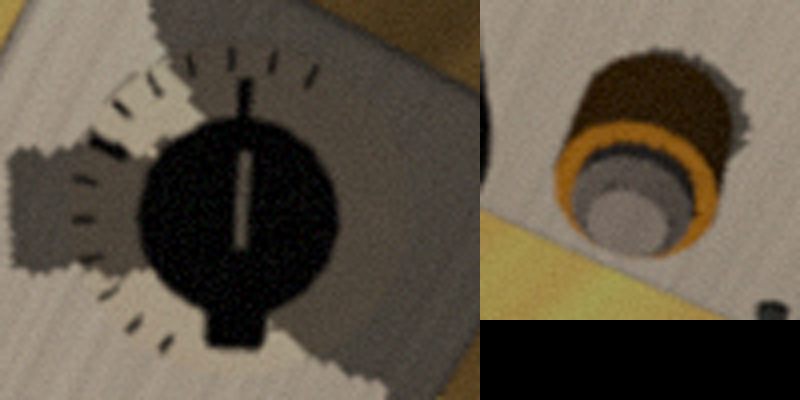

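Run:
```python
from h import *
import pickle
c=pickle.load(open("w1.pkl","rb"));p,R,s=pose()
print("toolz yaw",np.degrees(np.arctan2(R[1,2],R[0,2])),p)
for z in(.040,.044,.048): print("disc ctr",z,onz(c,324.5,219,z,True))
st=onz(c,251.75,365.5,.08,True);print("stub",st)
for z in (.06,.065,.07,.075,.08):
    a=onz(c,324,251.5,z,True);l=[onz(c,265+x/4,165+y/4,z,True) for x,y in((245,152),(240,248))];e=l[0]-l[1];print("bar end",z,a.round(4),"line",l[0].round(4),l[1].round(4),np.degrees(np.arctan2(e[1],e[0])))
n=onz(c,326.5,187,.04,True);print("nose",n)
print("long tick",onz(c,265+107/4,165+146/4,.036,True))
```

```text
toolz yaw 44.46424613396553 [ 0.49538643 -0.05892296  0.19961981]
disc ctr 0.04 [ 0.49388977 -0.05402231  0.04      ]
disc ctr 0.044 [ 0.49323427 -0.05340559  0.044     ]
disc ctr 0.048 [ 0.49257877 -0.05278887  0.048     ]
stub [ 0.53216243 -0.18277618  0.08      ]
bar end 0.06 [ 0.5089 -0.0702  0.06  ] line [ 0.4827 -0.041   0.06  ] [ 0.4954 -0.0552  0.06  ] 131.53150337959164
bar end 0.065 [ 0.5077 -0.069   0.065 ] line [ 0.482  -0.0404  0.065 ] [ 0.4945 -0.0544  0.065 ] 131.53150337959158
bar end 0.07 [ 0.5066 -0.0679  0.07  ] line [ 0.4814 -0.0398  0.07  ] [ 0.4936 -0.0536  0.07  ] 131.5315033795917
bar end 0.075 [ 0.5055 -0.0668  0.075 ] line [ 0.4807 -0.0392  0.075 ] [ 0.4927 -0.0527  0.075 ] 131.53150337959167
bar end 0.08 [ 0.5043 -0.0657  0.08  ] line [ 0.48   -0.0386  0.08  ] [ 0.4918 -0.0519  0.08  ] 131.53150337959164
nose [ 0.47625217 -0.03366827  0.04      ]
long tick [ 0.46439092 -0.06298628  0.036     ]
```

Run:
```python
from h import *
plan([.4935,-.0535,.051],42)
```

```text
total turn [-0.   2.5  0.1] dworld [-0.0019  0.0054 -0.1486] n 3 q7 0.9393645960720501 t 2.075
[[-0.0, 0.8, 0.0], [-0.0018, 0.0495, 0.0008]]
[[-0.0, 0.8, 0.0], [-0.0018, 0.0495, 0.0008]]
[[-0.0, 0.8, 0.0], [-0.0018, 0.0495, 0.0008]]
```

Call:
{"fn": "arm_command", "kwargs": {"rows": [[[0, 1.2, 0], [-0.0027, 0.04, 0.0012], 0], [[0, 1.3, 0], [-0.0027, 0.04, 0.0012], 0], [[0, 0, 0], [0, 0.035, 0], 0], [[0, 0, 0], [0, 0.02, 0], 0], [[0, 0, 0], [0, 0.009, 0], 0]]}}

```text
time_s: 2.7
position: [0.4942, -0.0454, 0.0529]
tcp_rot: [-1.467, 0.647, -0.651]
force: [0.3, -0.8, -0.1]
gripper_width: 1.001
```

Run:
```python
from h import *
plan([.4935,-.0535,.051],42);print(robot.state()["force"])
```

```text
total turn [-0.3  0.4  0. ] dworld [-0.0007 -0.0081 -0.0019] n 1 q7 0.9744782455374282 t 2.7
[[-0.3, 0.4, 0.0], [0.0055, 0.0019, -0.006]]
[ 0.26026159 -0.82830123 -0.12736886]
```

Correct the 8 mm lateral error before closing.

Call:
{"fn": "arm_command", "kwargs": {"rows": [[[-0.3, 0.4, 0], [0.0055, 0.002, -0.006], 0], [[0, 0, 0], [0, 0, 0], 0]]}}

```text
time_s: 2.95
position: [0.4936, -0.053, 0.0513]
tcp_rot: [-1.471, 0.654, -0.654]
force: [-0.8, 1.0, 0.3]
gripper_width: 0.998
```

Run:
```python
from h import *
plan([.4935,-.0535,.051],42)
```

```text
total turn [0.  0.1 0. ] dworld [-0.0001 -0.0005 -0.0003] n 1 q7 0.9797851278215066 t 2.95
[[0.0, 0.1, 0.0], [0.0003, 0.0003, -0.0004]]
```

Call:
{"fn": "arm_command", "kwargs": {"rows": [[[0, 0, 0], [0, 0, 0], 1], [[0, 0, 0], [0, 0, 0], 1], [[0, 0, 0], [0, 0, 0], 1], [[0, 0, 0], [0, 0, 0], 1], [[0, 0, 0], [0, 0, 0], 1], [[0, 0, 0], [0, 0, 0], 1]], "grip_force": 35}}

```text
time_s: 3.7
position: [0.4935, -0.0541, 0.0533]
tcp_rot: [-1.47, 0.653, -0.656]
force: [-0.2, -0.1, -1.5]
gripper_width: 0.133
```

Call:
{"fn": "arm_command", "kwargs": {"rows": [[[0, -9, 0], [0, 0, 0], 1], [[0, -9, 0], [0, 0, 0], 1], [[0, -9, 0], [0, 0, 0], 1], [[0, -9, 0], [0, 0, 0], 1], [[0, -9, 0], [0, 0, 0], 1], [[0, -9, 0], [0, 0, 0], 1], [[0, -9, 0], [0, 0, 0], 1], [[0, 0, 0], [0, 0, 0], 1]]}}

```text
time_s: 4.7
position: [0.493, -0.0552, 0.0533]
tcp_rot: [-1.561, -0.23, 0.23]
force: [-0.3, 0.5, 1.0]
gripper_width: 0.13
```

Run:
```python
from h import *
plan([.4935,-.0535,.053],107.4);print(robot.state()["force"],robot.state()["wrist_torque"])
```

```text
total turn [ 0.1 -0.6 -0. ] dworld [ 0.0005  0.0017 -0.0003] n 1 q7 1.7274081899136702 t 4.7
[[0.1, -0.6, -0.0], [0.0009, 0.0003, 0.0015]]
[-0.28700231  0.49318749  1.00334976] [0.08202738 0.16528873 0.04342516]
```

Call:
{"fn": "arm_command", "kwargs": {"rows": [[[0, -0.6, 0], [0, 0, 0], 1], [[0, 0, 0], [0, 0, 0], 0], [[0, 0, 0], [0, 0, 0], 0], [[0, 0, 0], [0, 0, 0], 0], [[0, 0, 0], [0, -0.04, 0], 0], [[0, 0, 0], [0, -0.05, 0], 0], [[0, 0, 0], [0, -0.06, 0], 0], [[0, 0, 0], [0, 0, 0], 0]]}}

```text
time_s: 5.7
position: [0.4936, -0.0534, 0.2072]
tcp_rot: [-1.559, -0.233, 0.234]
force: [0.0, 0.4, -0.6]
gripper_width: 1.002
```

Run:
```python
from h import *
import pickle
p,R,s=pose();im,c=snap("wrist","pics/w2.png");pickle.dump(c,open("w2.pkl","wb"))
print(p,np.degrees(np.arctan2(R[1,2],R[0,2])))
k=np.round(proj(c,np.array([.4935,-.0535,.05]),True)).astype(int);t=np.round(proj(c,np.array([.533,-.1825,.07]),True)).astype(int);print(k,t)
b=cv2.imread("pics/w2.png")
A=cv2.resize(b[k[1]-55:k[1]+45,k[0]-60:k[0]+60],(480,400),interpolation=cv2.INTER_CUBIC)
y0=min(t[1]-40,400);B=cv2.resize(b[y0:y0+80,t[0]-40:t[0]+40],(320,320),interpolation=cv2.INTER_CUBIC)
o=np.zeros((400,800,3),np.uint8);o[:,:480]=A;o[:320,480:]=B;cv2.imwrite("pics/crop3.png",o)
```

```text
[ 0.49355023 -0.05340106  0.20721859] 107.03771563177742
[319 226] [157 233]
```

View pics/crop3.png

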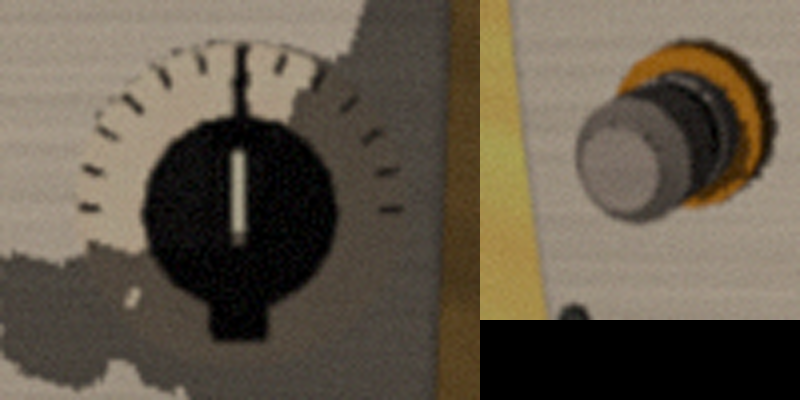

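The pointer now lines up with the long tick (both at crop x≈240) and the collar is down, with the groove visible around (680,120). Next is the pliers.

Run:
```python
from h import *
import pickle
c=pickle.load(open("w2.pkl","rb"))
print("stub",onz(c,152,234.75,.08,True))
plan([.5142,.2582,.24],66.5)
```

```text
stub [ 0.53156309 -0.18272014  0.08      ]
total turn [ 0.1 40.5 -0.2] dworld [0.022  0.3117 0.0349] n 7 q7 1.7947884241589611 t 5.75
[[0.0, 5.8, -0.0], [0.016, -0.005, 0.0416]]
[[0.0, 5.8, -0.0], [0.0117, -0.005, 0.0431]]
[[0.0, 5.8, -0.0], [0.0073, -0.005, 0.044]]
[[0.0, 5.8, -0.0], [0.0029, -0.005, 0.0445]]
[[0.0, 5.8, -0.0], [-0.0016, -0.005, 0.0446]]
[[0.0, 5.8, -0.0], [-0.0061, -0.005, 0.0442]]
[[0.0, 5.8, -0.0], [-0.0106, -0.005, 0.0434]]
```

Call:
{"fn": "arm_command", "kwargs": {"rows": [[[0, 5.8, 0], [0.016, -0.005, 0.042], 0], [[0, 5.8, 0], [0.012, -0.005, 0.043], 0], [[0, 5.8, 0], [0.007, -0.005, 0.044], 0], [[0, 5.8, 0], [0.003, -0.005, 0.044], 0], [[0, 5.8, 0], [-0.002, -0.005, 0.044], 0], [[0, 5.8, 0], [-0.006, -0.005, 0.044], 0], [[0, 5.8, 0], [-0.01, -0.005, 0.043], 0], [[0, 0, 0], [0, 0, 0], 0]]}}

```text
time_s: 6.75
position: [0.5138, 0.2639, 0.2284]
tcp_rot: [-1.555, 0.359, -0.331]
force: [0.8, -0.1, 0.3]
gripper_width: 1.003
```

Run:
```python
from h import *
import pickle
p,R,s=pose();im,c=snap("wrist","pics/w3.png");pickle.dump(c,open("w3.pkl","wb"))
print(p,np.degrees(np.arctan2(R[1,2],R[0,2])))
k=np.round(proj(c,np.array([.5142,.2582,.1]),True)).astype(int);print(k)
x0,y0=k[0]-80,max(0,k[1]-70);print(x0,y0)
b=cv2.imread("pics/w3.png")
cv2.imwrite("pics/crop4.png",cv2.resize(b[y0:y0+140,x0:x0+160],(640,560),interpolation=cv2.INTER_CUBIC))
```

```text
[0.51375526 0.26392776 0.22838192] 64.83043521690963
[315 242]
235 172
```

View pics/crop4.png

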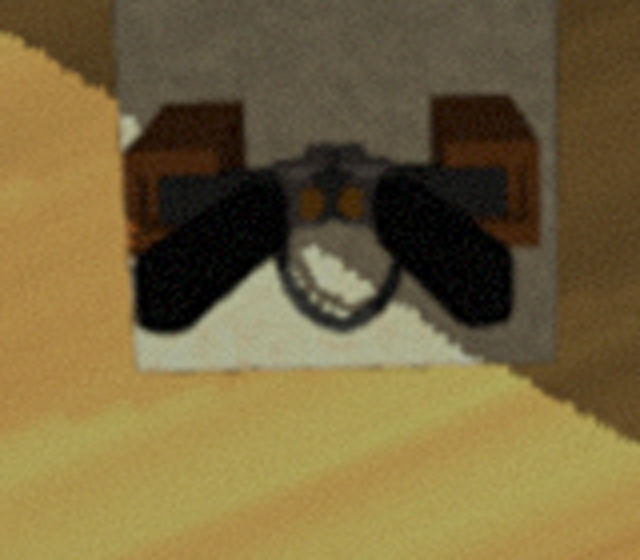

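Run:
```python
from h import *
import pickle
c=pickle.load(open("w3.pkl","rb"))
f=lambda x,y,z:onz(c,235+x/4,172+y/4,z,True)
def pr(n,a,b):
    e=b-a;print(n,((a+b)/2).round(4),"len",np.linalg.norm(e).round(4),"yaw",np.degrees(np.arctan2(e[1],e[0])).round(1))
pr("handles out",f(137,290,.15),f(512,290,.15))
pr("handle bottoms",f(165,332,.15),f(490,326,.15))
pr("crossbar",f(160,198,.075),f(506,192,.075))
pr("pivots",f(313,204,.078),f(349,204,.078))
pr("plate front",f(137,370,.005),f(553,358,.005))
pr("post outer",f(126,150,.077),f(538,140,.077))
r=f(340,325,.025);print("ring front outer",r)
```

```text
handles out [0.5039 0.265  0.15  ] len 0.0586 yaw 65.0
handle bottoms [0.5099 0.2627 0.15  ] len 0.0511 yaw 66.2
crossbar [0.5044 0.2645 0.075 ] len 0.071 yaw 66.0
pivots [0.5055 0.2637 0.078 ] len 0.0073 yaw 64.9
plate front [0.5591 0.2403 0.005 ] len 0.1091 yaw 66.8
post outer [0.4945 0.2689 0.077 ] len 0.0836 yaw 66.3
ring front outer [0.54357461 0.24673699 0.025     ]
```

Run:
```python
from h import *
plan([.5043,.2646,.19],66.2)
```

```text
total turn [ 1.  -1.4 -0.9] dworld [-0.0096  0.0033 -0.0381] n 1 q7 0.5500274871008487 t 6.8
[[1.0, -1.4, -0.9], [-0.0095, 0.0383, -0.0005]]
```

Call:
{"fn": "arm_command", "kwargs": {"rows": [[[1, -1.4, -0.9], [-0.0095, 0.03, -0.0005], 0], [[0, 0, 0], [0, 0, 0], 0]]}}

```text
time_s: 7.05
position: [0.5039, 0.2617, 0.1959]
tcp_rot: [-1.549, 0.327, -0.326]
force: [1.1, 0.3, -0.4]
gripper_width: 1.001
```

Run:
```python
from h import *
plan([.5043,.2646,.111],66.2)
```

```text
total turn [ 0.2 -0.1  0. ] dworld [ 0.0004  0.0029 -0.0849] n 2 q7 0.5503944358588696 t 7.05
[[0.1, -0.0, 0.0], [-0.0004, 0.0424, 0.0015]]
[[0.1, -0.0, 0.0], [-0.0004, 0.0424, 0.0015]]
```

Call:
{"fn": "arm_command", "kwargs": {"rows": [[[0.2, 0, 0], [-0.001, 0.015, 0.003], 0], [[0, 0, 0], [0, 0.02, 0], 0], [[0, 0, 0], [0, 0.02, 0], 0], [[0, 0, 0], [0, 0.02, 0], 0], [[0, 0, 0], [0, 0.01, 0], 0], [[0, 0, 0], [0, 0, 0], 0]]}}

```text
time_s: 7.8
position: [0.509, 0.2612, 0.1087]
tcp_rot: [-1.544, 0.331, -0.335]
force: [-0.1, 0.4, -0.4]
gripper_width: 0.998
```

Run:
```python
from h import *
plan([.5043,.2646,.111],66.2);print(robot.state()["force"])
```

```text
total turn [-0.1 -0.5  0.2] dworld [-0.0047  0.0034  0.0023] n 1 q7 0.5348084657079776 t 7.8
[[-0.1, -0.5, 0.2], [-0.0057, -0.0023, 0.0012]]
[-0.13744706  0.38292553 -0.38673434]
```

Call:
{"fn": "arm_command", "kwargs": {"rows": [[[-0.1, -0.5, 0.2], [-0.0055, -0.002, 0.0012], 0], [[0, 0, 0], [0, 0, 0], 0]]}}

```text
time_s: 8.05
position: [0.5049, 0.2651, 0.112]
tcp_rot: [-1.545, 0.326, -0.326]
force: [-0.0, 0.5, 0.2]
gripper_width: 1.0
```

Run:
```python
from h import *
plan([.5043,.2646,.111],66.2);print(robot.state()["force"])
```

```text
total turn [-0. -0.  0.] dworld [-0.0006 -0.0005 -0.001 ] n 1 q7 0.5354459658356432 t 8.05
[[-0.0, -0.0, 0.0], [-0.0003, 0.001, -0.0006]]
[-0.04644482  0.50822627  0.18338445]
```

Close to squeeze, in the stand.

Call:
{"fn": "arm_command", "kwargs": {"rows": [[[0, 0, 0], [0, 0, 0], 0.5], [[0, 0, 0], [0, 0, 0], 0.6], [[0, 0, 0], [0, 0, 0], 0.7], [[0, 0, 0], [0, 0, 0], 1], [[0, 0, 0], [0, 0, 0], 1], [[0, 0, 0], [0, 0, 0], 1]], "grip_force": 60}}

```text
time_s: 8.8
position: [0.5053, 0.2629, 0.1147]
tcp_rot: [-1.546, 0.326, -0.329]
force: [-0.3, -0.1, -0.2]
gripper_width: 0.275
```

Run:
```python
from h import *
plan([.5043,.2646,.111],66.2);print(robot.state()["force"],robot.state()["gripper_width"]*85)
```

```text
total turn [-0.  -0.1  0.1] dworld [-0.001   0.0017 -0.0037] n 1 q7 0.5353631192069079 t 8.8
[[-0.0, -0.1, 0.1], [-0.0016, 0.0037, 0.0011]]
[-0.3426802  -0.09609424 -0.2361926 ] 23.391817565793595
```

Call:
{"fn": "arm_command", "kwargs": {"rows": [[[0, 0, 0], [0, -0.01, 0], 1], [[0, 0, 0], [0, -0.015, 0], 1], [[0, 0, 0], [0, -0.02, 0], 1], [[0, 0, 0], [0, -0.025, 0], 1], [[0, 0, 0], [0, -0.025, 0], 1], [[0, 0, 0], [0, -0.025, 0], 1], [[0, 0, 0], [0, 0, 0], 1]]}}

```text
time_s: 9.68
position: [0.505, 0.2635, 0.2435]
tcp_rot: [-1.544, 0.324, -0.33]
force: [-0.0, -0.3, -2.8]
gripper_width: 0.277
```

Run:
```python
from h import *
import pickle
im,c=snap("wrist","pics/w4.png");pickle.dump(c,open("w4.pkl","wb"))
p,R,s=pose();cv2.imwrite("pics/v4.png",cv2.imread("pics/w4.png"))
print(s["force"],s["gripper_width"]*85);plan([.522-.0,-.18,.22],66.2)
```

```text
[ 0.05573748  0.45653342 -1.94932069] 23.629746465455167
total turn [-0.  -0.1  0.1] dworld [ 0.0176 -0.4432 -0.0223] n 9 q7 0.5550014751517519 t 9.725
[[-0.0, -0.0, 0.0], [0.0217, 0.0025, -0.0442]]
[[-0.0, -0.0, 0.0], [0.0217, 0.0025, -0.0442]]
[[-0.0, -0.0, 0.0], [0.0217, 0.0025, -0.0442]]
[[-0.0, -0.0, 0.0], [0.0217, 0.0025, -0.0442]]
[[-0.0, -0.0, 0.0], [0.0217, 0.0025, -0.0443]]
[[-0.0, -0.0, 0.0], [0.0217, 0.0025, -0.0443]]
[[-0.0, -0.0, 0.0], [0.0217, 0.0025, -0.0443]]
[[-0.0, -0.0, 0.0], [0.0217, 0.0025, -0.0443]]
[[-0.0, -0.0, 0.0], [0.0217, 0.0025, -0.0443]]
```

View pics/v4.png

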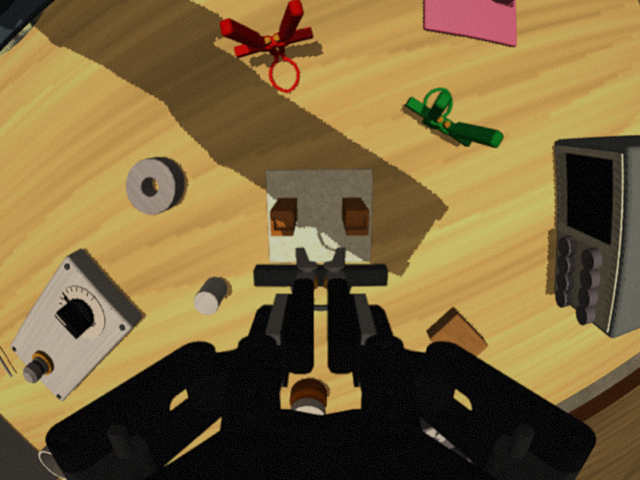

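Run:
```python
from h import *
import pickle
c=pickle.load(open("w4.pkl","rb"));p,R,s=pose();b=cv2.imread("pics/w4.png")
# crossbar top-front edges: length vs z
for z in (.18,.19,.20,.21):
    a=onz(c,254,276,z,True);d=onz(c,387,275,z,True);m=(a+d)/2
    print(z,np.linalg.norm(a-d).round(4),"mid in tool",(R.T@(m-p)).round(4),"yaw",np.degrees(np.arctan2(*(d-a)[1::-1])).round(2))
print(R.round(3))
plan([.510,-.173,.235],66.2)
```

```text
0.18 0.08 mid in tool [0.0073 0.0623 0.0015] yaw 66.48
0.19 0.0762 mid in tool [0.0034 0.0523 0.0015] yaw 66.48
0.2 0.0723 mid in tool [-0.0005  0.0423  0.0015] yaw 66.48
0.21 0.0684 mid in tool [-0.0044  0.0322  0.0015] yaw 66.48
[[ 0.914  0.002  0.405]
 [-0.405 -0.     0.914]
 [ 0.002 -1.     0.001]]
total turn [-0.  -0.1  0.1] dworld [ 0.0056 -0.4362 -0.0073] n 9 q7 0.5550014751517519 t 9.725
[[-0.0, -0.0, 0.0], [0.0202, 0.0008, -0.0441]]
[[-0.0, -0.0, 0.0], [0.0202, 0.0008, -0.0441]]
[[-0.0, -0.0, 0.0], [0.0202, 0.0008, -0.0441]]
[[-0.0, -0.0, 0.0], [0.0202, 0.0008, -0.0441]]
[[-0.0, -0.0, 0.0], [0.0202, 0.0008, -0.0441]]
[[-0.0, -0.0, 0.0], [0.0201, 0.0008, -0.0441]]
[[-0.0, -0.0, 0.0], [0.0201, 0.0008, -0.0441]]
[[-0.0, -0.0, 0.0], [0.0201, 0.0008, -0.0441]]
[[-0.0, -0.0, 0.0], [0.0201, 0.0008, -0.0441]]
```

Call:
{"fn": "arm_command", "kwargs": {"rows": [[[0, 0, 0], [0.02, 0, -0.044], 1], [[0, 0, 0], [0.02, 0, -0.044], 1], [[0, 0, 0], [0.02, 0, -0.044], 1], [[0, 0, 0], [0.02, 0, -0.044], 1], [[0, 0, 0], [0.02, 0, -0.044], 1], [[0, 0, 0], [0.02, 0, -0.044], 1], [[0, 0, 0], [0.02, 0, -0.044], 1], [[0, 0, 0], [0.02, 0, -0.044], 1], [[0, 0, 0], [0.01, 0, -0.022], 1], [[0, 0, 0], [0, 0, 0], 1]]}}

```text
time_s: 10.98
position: [0.503, -0.1598, 0.2323]
tcp_rot: [-1.55, 0.335, -0.315]
force: [-0.9, 0.7, -3.5]
gripper_width: 0.275
```

Run:
```python
from h import *
plan([.510,-.173,.225],66.2)
```

```text
total turn [ 0.3  0.1 -0.7] dworld [ 0.007  -0.0132 -0.0073] n 1 q7 1.3904305189205757 t 10.975
[[0.3, 0.1, -0.7], [0.0117, 0.0072, -0.0092]]
```

Call:
{"fn": "arm_command", "kwargs": {"rows": [[[0.3, 0.1, -0.7], [0.0117, 0.015, -0.0092], 1], [[0, 0, 0], [0, 0.015, 0], 1], [[0, 0, 0], [0, 0, 0], 1]]}}

```text
time_s: 11.35
position: [0.5092, -0.1699, 0.1996]
tcp_rot: [-1.545, 0.326, -0.322]
force: [-0.3, 1.3, -2.9]
gripper_width: 0.273
```

Run:
```python
from h import *
plan([.510,-.173,.195],66.2)
p,R,s=pose();ring=p+R@[.024,.0873,0];print("ring pred",ring,R[2].round(4))
for n in("scene","top","wrist"):
    im,c=snap(n,f"pics/{n}5.png")
    print(n,"ring px",np.round(proj(c,ring,n=="wrist")),"stub top px",np.round(proj(c,np.array([.532,-.1827,.08]),n=="wrist")))
b=cv2.imread("pics/scene5.png");t=cv2.imread("pics/top5.png");c=robot.get_calibration("scene");u,v=map(int,np.round(proj(c,ring)))
u0,v0=u-40,v-45;ct=robot.get_calibration("top");a,d=map(int,np.round(proj(ct,ring)));a0,d0=a-30,d-30
print(u0,v0,a0,d0)
o=np.zeros((540,800,3),np.uint8);o[:,:480]=cv2.resize(b[v0:v0+90,u0:u0+80],(480,540),interpolation=cv2.INTER_CUBIC);o[:320,480:]=cv2.resize(t[d0:d0+60,a0:a0+60],(320,320),interpolation=cv2.INTER_CUBIC)
cv2.imwrite("pics/crop5.png",o)
```

```text
total turn [-0.   0.1 -0.2] dworld [ 0.0008 -0.0031 -0.0046] n 1 q7 1.4150274586737979 t 11.35
[[-0.0, 0.1, -0.2], [0.002, 0.0046, -0.0025]]
ring pred [ 0.53090594 -0.17936596  0.11220001] [-3.1e-03 -1.0e+00  6.0e-04]
scene ring px [193. 282.] stub top px [193. 295.]
top ring px [430. 230.] stub top px [428. 231.]
wrist ring px [319. 284.] stub top px [316. 271.]
153 237 400 200
```

View pics/crop5.png

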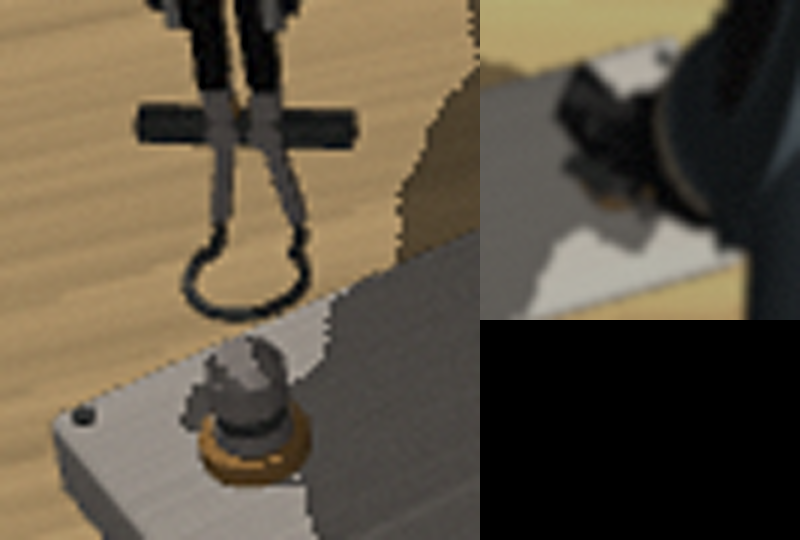

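The ring is fully spread: its outer width at crop x 183–312 is about 21.5 px, or about 41 mm. It sits level above the stub (crop x≈246). I compare the projected circles with what the image shows.

Run:
```python
from h import *
c=robot.get_calibration("scene");p,R,s=pose();ring=p+R@[.024,.0873,0]
def ext(ctr,r):
    th=np.linspace(0,2*np.pi,181);q=np.array([proj(c,ctr+[r*np.cos(t),r*np.sin(t),0]) for t in th]);return ((q-[153,237])*6).round(0)
for n,ctr,r in(("ring outer bottom",ring-[0,0,.0015],.0205),("ring inner top",ring+[0,0,.0015],.017),("stub top",np.array([.532,-.1827,.08]),.009),("stub shoulder",np.array([.532,-.1827,.074]),.0135),("collar top",np.array([.532,-.1827,.045]),.019)):
    q=ext(ctr,r);print(n,"x",q[:,0].min(),q[:,0].max(),"y",q[:,1].min(),q[:,1].max())
J=[(np.array(proj(c,ring+d))-proj(c,ring))*6/1 for d in([.001,0,0],[0,.001,0],[0,0,.001])];print("px(crop)/mm",np.round(J,2))
b=cv2.imread("pics/scene5.png");A=b[237:327,153:233].max(2)
m=(A<70).astype(np.uint8)
for y in range(38,56):
    xs=np.where(m[y,20:60])[0]+20;print(y*6,(xs*6).tolist() if len(xs)<30 else len(xs))
```

```text
ring outer bottom x 176.0 302.0 y 233.0 313.0
ring inner top x 186.0 291.0 y 233.0 299.0
stub top x 215.0 270.0 y 330.0 366.0
stub shoulder x 204.0 285.0 y 335.0 388.0
collar top x 197.0 310.0 y 388.0 464.0
px(crop)/mm [[ 0.61  1.82]
 [ 3.01 -0.68]
 [-0.33 -2.33]]
228 [216, 222, 294, 300]
234 [210, 216, 294, 300]
240 [210, 216, 222, 294, 300]
246 [204, 210, 216, 288, 294]
252 [198, 204, 210, 288, 294, 300]
258 [192, 198, 204, 294, 300]
264 [192, 300]
270 [186, 192, 300, 306]
276 [186, 300]
282 [186, 294, 300, 306]
288 [186, 288, 294, 300]
294 [186, 192, 282, 288, 294]
300 [192, 198, 270, 276, 282, 288, 336]
306 [198, 204, 210, 216, 252, 258, 264, 270, 276, 330]
312 [204, 210, 216, 222, 228, 234, 240, 246, 252, 258, 264]
318 [228, 234, 240]
324 []
330 [330]
```

Run:
```python
from h import *
import itertools
c=robot.get_calibration("scene");p,R,s=pose()
q=np.array([proj(c,p+R@np.array([a*.005,.0413+b*.005,d*.036])) for a,b,d in itertools.product((-1,1),repeat=3)])
print("scene bar pred crop",((q-[153,237])*6).round(0).tolist())
b=cv2.imread("pics/scene5.png");A=b.max(2)
for x in (178,182,186,202,206,210): print(x,A[250:266,x])
print("row258",A[258,170:216])
w=cv2.imread("pics/wrist5.png").max(2);cw=robot.get_calibration("wrist")
q=np.array([proj(cw,p+R@np.array([a*.005,.0413+b*.005,d*.036]),True) for a,b,d in itertools.product((-1,1),repeat=3)]);print("wrist pred",q.round(0).tolist())
print(w[272,240:272],w[272,372:400]);print(w[255:300:1,262],w[255:300,378])
```

```text
scene bar pred crop [[132.0, 89.0], [350.0, 97.0], [136.0, 114.0], [352.0, 121.0], [125.0, 108.0], [344.0, 116.0], [129.0, 132.0], [347.0, 140.0]]
178 [162 160 158 172  70  25  27  29  29  28  25 170 162 167 168 161]
182 [162 157 160 174  71  21  25  30  30  29  24 170 168 171 164 154]
186 [  0   0  87 113 106  31  28  30  31  32  23 124 172 166 157 156]
202 [164 165 165 161 175  48  20  24  32  32  29  54 164 165 167 168]
206 [167 164 160 164 175  65  29  23  30  31  25  49 166 161 159 158]
210 [165 161 164 166 167  68  26  24  28  29  26  25 164 161 157 158]
row258 [159 160 162 159 160  86  22  29  29  30  28  33  30  30  28  33  31  44
  66  68  65  59  38  26  38  63  63  65  56  33  29  30  32  33  31  28
  30  33  34  35  28  24  69 167 160 156]
wrist pred [[250.0, 273.0], [388.0, 273.0], [253.0, 267.0], [385.0, 267.0], [251.0, 291.0], [387.0, 291.0], [254.0, 284.0], [384.0, 284.0]]
[197 195 195 193 196 193 196 193 193 198 194 197 187 115  32  26  16  33
  24  24  31  19  30  28  27  23  29  26  25  31  27  30] [ 29  27  26  24  30  30  28  28  26  32  31  34  28  23  25  34  67  91
  92  84  77  77  88  94  97  96 101  96]
[185 186 178 184 183 186 185 181 157  98  32  14  12  19  25  25  28  30
  24  33  25  28  29  29  29  31  30  25  24  23  44 108 170 191 198 194
 197 195 197 196 197 193 194 192 192] [ 86  89  87  88  92  92  90  91  67  38  14  14  19  23  20  26  28  28
  21  27  27  26  26  32  23  29  30  30  21  25  67 143 196 194 193 193
 197 192 197 194 189 194 191 194 196]
```

```bash
cat >> h.py <<'E'
def go(z):
    p,R,s=pose();rv=Ro.from_matrix(R.T@target_R(66.2)).as_rotvec(degrees=True)
    d=np.array([.5105,-.1748,z])-p
    print("turn",rv.round(2).tolist(),"shift",(R.T@d).round(4).tolist(),"world",d.round(4),"F",np.round(s["force"],1),"T",np.round(s["wrist_torque"],2),"w",round(s["gripper_width"],3),"t",s["time_s"])
E
python3 -c "
from h import *
go(.185)"
```

```text
turn [-0.05, 0.1, 0.02] shift [0.0019, 0.0163, -0.0037] world [ 0.0002 -0.0041 -0.0163] F [ 0.2  0.3 -1.9] T [ 0.06 -0.03 -0.02] w 0.274 t 11.5
```

Call:
{"fn": "arm_command", "kwargs": {"rows": [[[0, 0, 0], [0.002, 0, -0.004], 1], [[0, 0, 0], [0, 0.008, 0], 1], [[0, 0, 0], [0, 0, 0], 1]]}}

```text
time_s: 11.88
position: [0.511, -0.1751, 0.1938]
tcp_rot: [-1.546, 0.322, -0.326]
force: [-0.9, -0.2, -2.3]
gripper_width: 0.274
```

```bash
python3 -c "
from h import *
go(.185)"
```

```text
turn [-0.07, 0.14, 0.12] shift [-0.0006, 0.0088, 0.0] world [-0.0005  0.0003 -0.0088] F [-0.9 -0.2 -2.3] T [-0.    0.06  0.04] w 0.274 t 11.875
```

Call:
{"fn": "arm_command", "kwargs": {"rows": [[[0, 0, 0], [-0.0005, 0.005, 0], 1], [[0, 0, 0], [0, 0.005, 0], 1], [[0, 0, 0], [0, 0, 0], 1]]}}

```text
time_s: 12.25
position: [0.5105, -0.1748, 0.183]
tcp_rot: [-1.546, 0.322, -0.326]
force: [0.9, -0.9, -2.5]
gripper_width: 0.276
```

Run:
```python
from h import *
go(.178)
im,c=snap("scene","pics/scene6.png");b=cv2.imread("pics/scene6.png")
u0,v0=163,250
cv2.imwrite("pics/crop6.png",cv2.resize(b[v0:v0+75,u0:u0+65],(520,600),interpolation=cv2.INTER_CUBIC))
p,R,s=pose();ring=p+R@[.024,.0913,0]+[-.0005,.0018,0]
def ext(n,ctr,r):
    q=(np.array([proj(c,ctr+[r*np.cos(t),r*np.sin(t),0]) for t in np.linspace(0,2*np.pi,181)])-[u0,v0])*8;print(n,q.min(0).round(),q.max(0).round())
S=np.array([.532,-.1827,0]);ext("ring outer bot",ring-[0,0,.0015],.0205);ext("inner top",ring+[0,0,.0015],.017);ext("stub top",S+[0,0,.08],.009);ext("shoulder",S+[0,0,.074],.0135);ext("collar",S+[0,0,.045],.019)
```

```text
turn [-0.07, 0.14, 0.11] shift [-0.0, 0.005, -0.0] world [ 0.     0.    -0.005] F [ 0.9 -0.9 -2.5] T [ 0.04  0.02 -0.  ] w 0.276 t 12.25
ring outer bot [156. 276.] [322. 384.]
inner top [169. 276.] [307. 365.]
stub top [207. 337.] [280. 384.]
shoulder [192. 343.] [300. 414.]
collar [183. 413.] [333. 514.]
```

View pics/crop6.png

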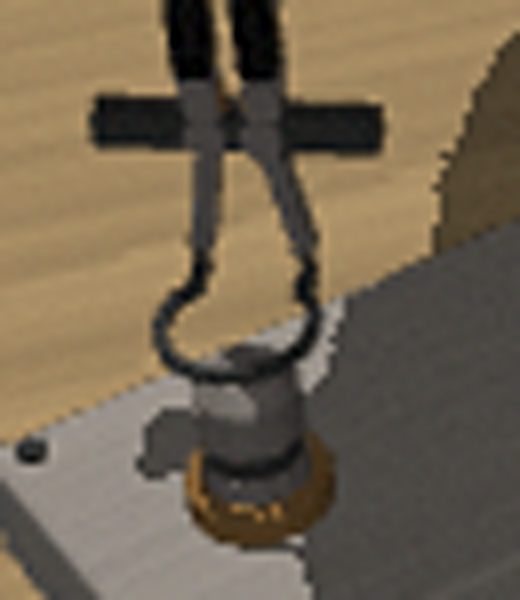

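The ring's outer edge is seen at x 153–322 with its bottom at 383, against predictions of 156–322 and 384. The stub shoulder is at 193–303, so ring and stub are coaxial to about 1 mm. I descend in small steps and watch the force.

Call:
{"fn": "arm_command", "kwargs": {"rows": [[[0, 0, 0], [0, 0.004, 0.0005], 1], [[0, 0, 0], [0, 0.004, 0], 1], [[0, 0, 0], [0, 0, 0], 1]]}}

```text
time_s: 12.68
position: [0.511, -0.1743, 0.1748]
tcp_rot: [-1.546, 0.322, -0.326]
force: [-0.7, 0.1, -2.4]
gripper_width: 0.274
```

```bash
sed -i 's/\[.5105,-.1748,z\]/[.5107,-.1744,z]/' h.py; python3 -c "
from h import *
go(.167)"
```

```text
turn [-0.07, 0.14, 0.14] shift [-0.0002, 0.0078, -0.0002] world [-0.0003 -0.0001 -0.0078] F [-0.7  0.1 -2.4] T [0.04 0.07 0.  ] w 0.274 t 12.675
```

Call:
{"fn": "arm_command", "kwargs": {"rows": [[[0, 0, 0], [-0.0003, 0.004, 0], 1], [[0, 0, 0], [0, 0.004, 0], 1], [[0, 0, 0], [0, 0, 0], 1]]}}

```text
time_s: 13.05
position: [0.5107, -0.1742, 0.1662]
tcp_rot: [-1.546, 0.322, -0.326]
force: [-0.1, 0.4, -2.6]
gripper_width: 0.276
```

```bash
python3 -c "
from h import *
go(.157)"
```

```text
turn [-0.07, 0.14, 0.14] shift [0.0, 0.0092, -0.0002] world [-0.     -0.0002 -0.0092] F [-0.1  0.4 -2.6] T [0.02 0.03 0.04] w 0.276 t 13.05
```

Call:
{"fn": "arm_command", "kwargs": {"rows": [[[0, 0, 0], [0, 0.004, 0], 1], [[0, 0, 0], [0, 0.0045, 0], 1], [[0, 0, 0], [0, 0, 0], 1]]}}

```text
time_s: 13.42
position: [0.5108, -0.1742, 0.1571]
tcp_rot: [-1.546, 0.322, -0.326]
force: [0.3, 0.4, -2.9]
gripper_width: 0.28
```

```bash
python3 -c "
from h import *
go(.1475)"
```

```text
turn [-0.07, 0.14, 0.14] shift [-0.0, 0.0096, -0.0002] world [-0.0001 -0.0002 -0.0096] F [ 0.3  0.4 -2.9] T [-0.04  0.1  -0.  ] w 0.28 t 13.425
```

Call:
{"fn": "arm_command", "kwargs": {"rows": [[[0, 0, 0], [0, 0.004, 0], 1], [[0, 0, 0], [0, 0.004, 0], 1], [[0, 0, 0], [0, 0.0015, 0], 1], [[0, 0, 0], [0, 0, 0], 1]]}}

```text
time_s: 13.92
position: [0.5109, -0.1742, 0.1469]
tcp_rot: [-1.546, 0.322, -0.326]
force: [0.3, 0.5, -2.7]
gripper_width: 0.275
```

Run:
```python
from h import *
go(.1475)
im,c=snap("scene","pics/scene7.png");b=cv2.imread("pics/scene7.png")
u0,v0=163,250
cv2.imwrite("pics/crop7.png",cv2.resize(b[v0:v0+75,u0:u0+65],(520,600),interpolation=cv2.INTER_CUBIC))
p,R,s=pose();ring=p+R@[.024,.0913,0]+[-.0005,.0018,0];print(ring)
def ext(n,ctr,r):
    q=(np.array([proj(c,ctr+[r*np.cos(t),r*np.sin(t),0]) for t in np.linspace(0,2*np.pi,181)])-[u0,v0])*8;print(n,q.min(0).round(),q.max(0).round())
S=np.array([.532,-.1827,0]);ext("ring outer bot",ring-[0,0,.0015],.0205);ext("ring ideal",S+[0,0,.0545],.0205);ext("shoulder",S+[0,0,.074],.0135);ext("collar",S+[0,0,.045],.019)
```

```text
turn [-0.07, 0.14, 0.15] shift [-0.0001, -0.0006, -0.0002] world [-0.0002 -0.0002  0.0006] F [ 0.3  0.5 -2.7] T [-0.1   0.01  0.03] w 0.275 t 13.925
[ 0.5326281  -0.18206032  0.05574508]
ring outer bot [176. 384.] [339. 492.]
ring ideal [173. 382.] [336. 490.]
shoulder [192. 343.] [300. 414.]
collar [183. 413.] [333. 514.]
```

View pics/crop7.png

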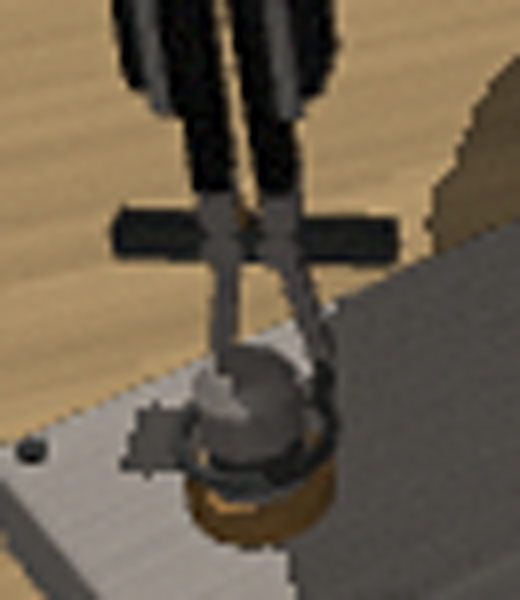

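Run:
```python
from h import *
for f,v in(("scene6",290),("scene7",303)):
    b=cv2.imread(f"pics/{f}.png")
    for u in(191,193,195): print(f,u,v,[tuple(map(int,x)) for x in b[v:v+16,u]])
```

```text
scene6 191 290 [(93, 131, 156), (96, 134, 159), (101, 144, 173), (75, 100, 114), (51, 52, 56), (98, 103, 110), (58, 59, 58), (22, 27, 23), (114, 118, 127), (103, 108, 114), (105, 110, 115), (104, 110, 115), (70, 75, 78), (58, 61, 65), (58, 60, 63), (58, 60, 66)]
scene6 193 290 [(95, 135, 160), (94, 136, 163), (110, 134, 152), (55, 57, 63), (54, 56, 59), (51, 54, 56), (47, 48, 48), (26, 27, 26), (55, 58, 62), (109, 115, 121), (112, 117, 122), (111, 115, 122), (86, 89, 94), (62, 64, 67), (60, 64, 67), (61, 65, 68)]
scene6 195 290 [(92, 132, 158), (100, 122, 137), (143, 151, 158), (77, 82, 87), (55, 57, 61), (31, 34, 35), (17, 20, 18), (39, 41, 43), (60, 63, 67), (66, 70, 74), (63, 66, 70), (67, 68, 74), (55, 58, 62), (55, 60, 64), (58, 60, 65), (57, 60, 63)]
scene7 191 303 [(57, 59, 63), (58, 60, 63), (58, 60, 65), (60, 63, 68), (42, 45, 47), (23, 25, 25), (48, 51, 51), (34, 37, 36), (44, 44, 44), (53, 55, 59), (64, 111, 152), (30, 55, 76), (24, 51, 70), (30, 57, 77), (30, 52, 68), (137, 145, 153)]
scene7 193 303 [(62, 65, 71), (61, 65, 68), (63, 67, 70), (63, 67, 71), (58, 60, 62), (25, 30, 28), (49, 52, 50), (39, 41, 39), (37, 39, 37), (62, 62, 66), (59, 96, 123), (32, 54, 71), (30, 54, 74), (29, 52, 73), (26, 53, 74), (52, 61, 68)]
scene7 195 303 [(55, 59, 62), (57, 61, 63), (61, 63, 66), (61, 64, 68), (44, 48, 50), (29, 28, 30), (48, 52, 51), (44, 48, 45), (46, 47, 49), (65, 66, 67), (35, 50, 66), (26, 48, 65), (26, 54, 76), (35, 59, 80), (24, 52, 70), (61, 69, 77)]
```

```bash
python3 -c "
from h import *
go(.1469);print(robot.hand_in())"
```

```text
turn [-0.07, 0.14, 0.15] shift [-0.0001, 0.0001, -0.0002] world [-0.0002 -0.0002 -0.0001] F [-0.4 -0.1 -0.9] T [-0.05  0.02  0.01] w 0.277 t 13.975
the job is handed in; nothing more can be done
None
```

I carried out the job and handed it in at about 14 s. The knob is at zero, and the arm is holding the squeezed pliers with the spread ring around the groove.

- **Knob:** I turned it back about 65°. A close look afterwards showed the pointer on the long tick to within about 1°, with the collar lowered and the groove free.
- **Pliers:** I squeezed them in the stand at 60 N and lifted them straight up. The camera showed the ring about 41 mm wide outside, its fully spread size. I then lowered it over the stub in 4–5 mm steps.
- **Final position:** My last check put the ring at about z = 0.056 m, the height of the groove, and within about 1 mm of the stub's axis. The force readings stayed at roughly the pliers' weight throughout, so I saw no sign of contact.

**Checks that disagreed:**
- **Pliers in the grip:** They sat about 4 mm lower than planned and the ring about 2 mm to the side. I corrected for both before lowering.
- **Gripper opening:** It read about 23 mm, against the 27 mm expected at the stop. I relied on the ring's size in the picture instead.
- **Ring height:** The last picture confirms it only to about 1.5 mm.

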